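Press the cork into a crock on a bench corking press

ROBOT

A 7-joint arm with a two-finger parallel gripper is mounted at the origin on a cart in front of the work surface, level with it; the furniture and walls round the work are solid. World frame = base frame: x ahead of the robot, y to its left, z up, the work surface at z = 0. Lengths are in m, angles in rad, forces in N, time in s.
With the tool pointing down it reaches from about 0.425 to 0.875 m from the base axis. Payload 4.7 kg.
Tool frame: the origin (TCP) lies at the very end of the fingers, on their centre line; the grasp point (between the pads) lies ctrl.pinch_z behind it (ctrl.pinch_z is the distance from the TCP to the grasp point, in m); x points along the fingers, y is the direction in which the jaws open and shut, and the axes are right-handed (so a half turn about x gives the same grasp; the last joint's range is limited). The gripper opens to 87 mm and grips with 3 to 60 N. Pads are 19 mm wide; open, the fingers measure 117 mm over their backs; the gripper's body (75 mm by 190 mm) begins 51 mm behind the grasp point.
Start: joints at [1.344, 0.321, -0.07, 1.45, 0.023, 1.371, -0.057], TCP at [0.155, -0.631, 0.223] pointing down, gripper open.
Joint ranges: [-2.86, 2.86], [-0.3, 2.09], [-1.38, 1.24], [0.06, 2.45], [-1.56, 4.7], [0.09, 2.05], [-2.69, 2.69]. Speed limits (rad/s): [2.57, 2.57, 3.14, 3.14, 3.14, 3.14, 3.14].

INTERFACE

Orientations are given as a rotation vector (axis times angle).
In Python, from bench import get_state, get_image, camera_info, order, ctrl gives the robot as it stands.
- The arm moves only by the tool jog_arm, never from a script. Its arguments are lists of equal length, an entry for each row: "claw": the finger opening in mm, from 0 to 87; "xyz": the shift along the tool's x, y, z in mm, a list of three; "roll": the turn about the tool's x in degrees. In form: {"claw": [claw, ...], "xyz": [[tx, ty, tz], ...], "roll": [roll, ...]}. A call has 1 to 5 rows; each row is the pose to reach, as a shift and turn from the pose measured when the call began, along the tool's axes at that moment; what a row does not reach only later rows make up. A row lasts 1/10 s, in which the tool goes at most 50 mm and 8.59 degrees, less where a joint would pass 70% of its speed; a pose out of reach is approached as far as the arm can. A call with a gripper value outside its range is refused whole. The fingers move at their own pace and stop on an object; "force" is the grip in N (left out, the last holds). Time passes only in rows, so rows that repeat a pose let the fingers close. It gives the time, the measured TCP pose, the force and the opening at its end, in the units of the state.
- get_state(): the state, without advancing time (a new reading comes with each control period).
- get_image(name): name is "scene" or "top"; returns (picture, depth): 400x640x3 uint8, red, green, blue; 400x640 float32, m along the optical axis (not along the pixel's ray), 0 where there is no reading.
- camera_info(name): a dict with "intrinsics" (3x3 intrinsics, pixels), "rvec" (rotation vector, rad) and "tvec" (3), from world to camera coordinates, as OpenCV has them. Camera axes: x right, y down, z forward; pixel columns grow to the right and rows downward; lengths in m; the calibration is good to about 2 mm. A picture is of the moment at which its call begins. camera_info takes no time and is no camera call.
- order.close_job(): hands the job in, once; it reports no verdict.
The state is a dict: "time": time; "joint_positions": joint angles; "qd": joint speeds; "joint_torque": joint torques, N m; "position": TCP position; "tool_rot": TCP orientation; "ft_force": force on the tool from outside, world axes, zero at the start; "torque": the same for the moment, N m; "grip_width": opening from 0.0 (shut) to 1.0 (fully open).
Only numpy, scipy, OpenCV 4.12 (cv2) and the standard library are available. Lean on these libraries where they do the work, as an engineer would, in place of code of your own. Each camera call takes 0.05 s, during which the arm holds its last target. There are 200 camera calls.

TASK

Seal the white crock on the corking press: slide its cradle by the black upright knob fully home under the press head, push the red cam lever all the way down to lock the cradle there, and only then swing the long sprung lever down to its stop to press the cork home, and let it return fully up. Leave cradle and cam locked, do not touch the crock or its cork with the robot, and do not disturb the things standing around.

Things in the scene. Friction and masses are not known exactly. Their poses are not given: they have to be found in the camera images.
- press: Fixed grey bench press, base 175 x 300 mm, top of base at z=16 mm; may stand turned up to 0.15 rad. Origin on the worktop below the ram; x points away from the robot to the column, y along the slide towards the long lever's grip, z up. Head block z=150 to 195 mm, |y|<28 mm, x -28 to +99 mm; cheeks and ram reach z=222 mm. Cradle rails at x=+-43 mm, top z=27 mm.
- cradle (a joint): Slide of the steel cradle along press +y, in m: 0 = all the way out (crock 100 mm to the right, -y, of the ram), 0.100 = fully home against its stop, crock under the ram. Starts between 0 and 0.04; about 3 N of friction, stays where left. The cam can lock it only when it is home to about 2 mm.
- cradle_knob (a point): Middle of the upright black knob on the cradle's right-hand (-y) tail, to grip or push: a round post 18 mm in diameter between z=50 and 82 mm (thinner neck down to 30 mm), this point at z=66 mm. Moves with the cradle; with the cradle home it is 4 mm in +x and 115 mm in -y from the press origin, more than 80 mm from the crock.
- cam_lever (a joint): Red cam lever at the front right of the press, hinged about an axis along press x through cam_pivot, in rad: 0 = free, raised 60 degrees above level, leaning to the right (-y); 1.05 = locked, level, pointing to -y. Pushing its end down (about 2 N; stays where left) raises a plunger behind the cradle. Starts at 0 to 0.2. It jams if the cradle is not home; locked too early it keeps the cradle out.
- cam_pivot (a point): Hinge point of the cam lever, 34 mm above the worktop, at press x=-54 mm, y=-100 mm. Fixed to the press.
- cam_tip (a point): Middle of the flat end paddle of the cam lever (paddle 34 mm along the lever, 16 mm wide, 11 mm thick), 66 mm from cam_pivot. Moves with the lever. At angle q it lies 66*cos(1.05-q) mm to -y and 66*sin(1.05-q) mm above cam_pivot.
- press_lever (a joint): Long sprung press lever, hinged about an axis along press x through lever_pivot, in rad: 0 = fully up (at rest, 0.45 rad above level, pointing to +y), 1.0 = at its lower stop (0.55 rad below level). A spring returns it; pushing its grip needs about 3 N at first and 7 to 9 N near the stop. It drives the ram 25 mm down.
- lever_pivot (a point): Hinge point of the long lever, 205 mm above the worktop, at press x=0, y=-26 mm. Fixed to the press. Mind the wall shelf behind the work: its front edge is 595 mm ahead of the robot's base axis (world x), its underside 568 mm above the worktop.
- lever_grip (a point): Middle of the T-shaped grip at the end of the long lever, 195 mm from the hinge axis: a round black bar 24 mm in diameter, 110 mm long along press x (the 14 mm wide lever bar meets it 25 mm to +x of this point). Moves with the lever: at angle q it lies 195*cos(0.45-q) mm to +y and 195*sin(0.45-q) mm above lever_pivot, and 25 mm to -x of it.
- stopper (a joint): How far the cork has been pressed into the crock, in m: 0 = standing 12 mm proud of the rim, 0.012 = head seated on the rim. Stiff (about 8 N), stays where it is. Starts between 0 and 0.003.
- stopper_top (a point): Centre of the top of the cork (head 48 mm in diameter, 8 mm thick), between 121 mm (proud) and 109 mm (seated) above the worktop.
- crock: White stoneware crock with a blue band, 62 mm in diameter and 70 mm tall, held in the cradle by four clips; origin at the centre of its underside, 31 mm above the worktop. The cork sits in its mouth. Not to be touched by the robot.
- garlic: Bystander: a loose garlic bulb, 61 mm across and 58 mm tall, in front of the press. Origin at the centre of its underside.
- spice_jar: Bystander: a loose glass spice jar with a red cap, 45 mm in diameter, 106 mm tall, in front of the press. Origin at the centre of its underside.
- tin: Bystander: a loose tin, 57 mm in diameter, 72 mm tall, to the left of the press beyond the lever's grip. Origin at the centre of its underside.

How it is judged:
By the outcome, as a careful person would: the job done as asked, in the order asked, and still so for the second after the job is handed in, with the robot touching nothing.
It also fails if it takes over 69 s, if anything falls off the work surface, if the arm or the gripper's body presses on something with over 40 N, if the wrist force passes 120 N, or if a joint passes its speed limit or range.

## Working session

There is one attempt and no reset: what is moved stays moved. The work goes in short steps, Python scripts to look and compute and a tool call to move; the robot and the scene stay as the last step left them, time stands still between calls to the robot, and variables do not carry over. Pictures are saved under pics/ and viewed, about 8 in all and at most 12, crops included, and the job is handed in when it is done.

Besides the shell and the picture viewer there is one more tool, called by a JSON object that holds its "op" and its "data". jog_arm: Moves the arm, as the interface text tells. Its arguments: {"type":"object","properties":{"claw":{"type":"array"},"xyz":{"type":"array"},"roll":{"type":"array"},"force":{"type":"number"}},"required":["claw","xyz","roll"]}

```bash
mkdir -p pics; python3 - <<'E'
from bench import *
import cv2,numpy as np
s=get_state();print(s,ctrl.pinch_z)
for n in("scene","top"):
    im,d=get_image(n);cv2.imwrite(f"pics/{n}0.png",im[...,::-1]);np.savez(f"{n}0.npz",im=im,d=d)
    c=camera_info(n);print(n,c)
E
```

```text
{'time': 0.0, 'joint_positions': array([ 1.34413408,  0.32182016, -0.0700881 ,  1.45166551,  0.02260762,
        1.37078531, -0.05691115]), 'qd': array([ 2.60020463e-03,  2.71681761e-04,  5.60585238e-05, -8.26000805e-04,
       -5.31069888e-04,  1.50786072e-04, -1.07510837e-05]), 'joint_torque': array([-6.56831662e-05, -4.91285026e+01, -4.03842526e-01, -3.12530172e+01,
       -6.41525583e-02,  4.36874852e-02,  1.77534671e-04]), 'position': array([ 0.1548088 , -0.6307336 ,  0.22146814]), 'tool_rot': array([ 2.09401275,  0.25533622, -2.09470859]), 'ft_force': array([-0.00127748,  0.25695174, -0.74047153]), 'torque': array([-0.02615079,  0.03483228,  0.02926896]), 'grip_width': 1.0007753797420322} 0.0187
scene {'intrinsics': array([[395.51507652,   0.        , 315.4409361 ],
       [  0.        , 395.51507652, 188.33625946],
       [  0.        ,   0.        ,   1.        ]]), 'rvec': array([ 1.19789968, -2.26559281,  1.00969599]), 'tvec': array([0.2674586 , 0.40123178, 1.00106573])}
top {'intrinsics': array([[452.30956821,   0.        , 318.1733499 ],
       [  0.        , 452.30956821, 202.42162906],
       [  0.        ,   0.        ,   1.        ]]), 'rvec': array([ 2.1487761 , -2.17642447,  0.05376681]), 'tvec': array([0.03458345, 0.46896441, 1.38569909])}
```

View pics/scene0.png

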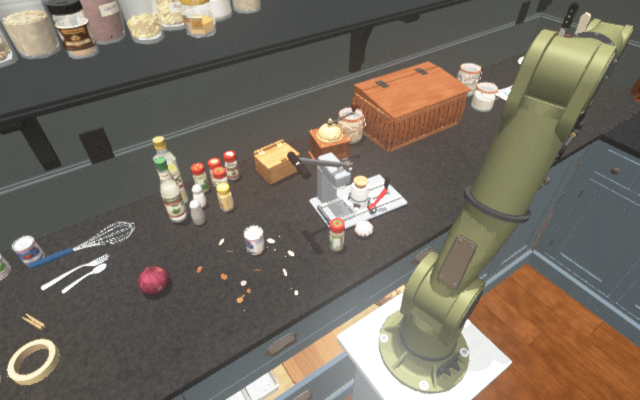

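View pics/top0.png

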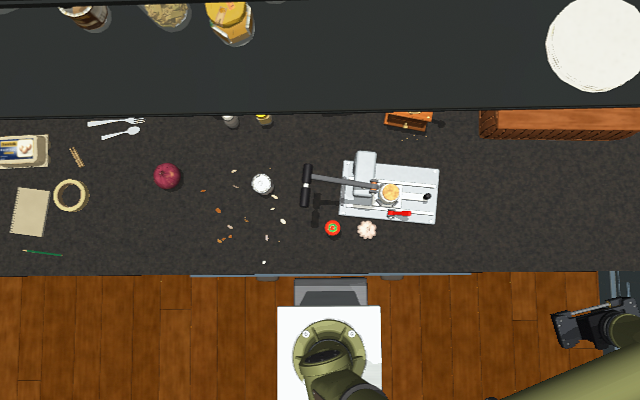

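The scene view shows the press at about (355,200) and the arm to the right. The top view shows the grip bar at (306,185), the cork at (390,192), the knob at (427,196), the red lever at (400,214), the jar at (333,228), the garlic at (367,230) and the tin at (262,184).

```bash
cat > h.py <<'E'
import numpy as np,cv2
from bench import *
def cam(n):
    c=camera_info(n);R=cv2.Rodrigues(np.array(c["rvec"]))[0];return np.array(c["intrinsics"]),R,np.array(c["tvec"])
def ray(n,u,v,z):
    K,R,t=cam(n);o=-R.T@t;d=R.T@np.linalg.inv(K)@[u,v,1.];return o+d*(z-o[2])/d[2]
def pts(n,d):
    K,R,t=cam(n);v,u=np.mgrid[:400,:640]
    P=np.stack([(u-K[0,2])/K[0,0]*d,(v-K[1,2])/K[1,1]*d,d],-1)
    return (P-t)@R
def proj(n,p):
    K,R,t=cam(n);q=K@(R@np.asarray(p)+t);return q[:2]/q[2]
E
python3 - <<'E'
from h import *
D=np.load("top0.npz");im,d=D["im"],D["d"]
P=pts("top",d);hsv=cv2.cvtColor(im,cv2.COLOR_RGB2HSV)
# base plate points
Z=P[...,2];X=P[...,0];Y=P[...,1]
sub=np.zeros(Z.shape,bool);sub[140:235,290:450]=1
m=sub&(abs(Z-.016)<.006)&(hsv[...,1]<60)&(hsv[...,2]>110)
m=cv2.morphologyEx(m.astype(np.uint8),cv2.MORPH_OPEN,np.ones((2,2)))
v,u=np.nonzero(m);q=np.array([ray("top",a,b,.016)[:2] for a,b in zip(u,v)])
r=cv2.minAreaRect((q*1000).astype(np.float32));print("base",len(q),r)
def blob(n,mask,z):
    v,u=np.nonzero(mask);print(n,len(u),u.mean(),v.mean(),ray("top",u.mean(),v.mean(),z),"z med",np.median(Z[mask]),np.percentile(Z[mask],90))
H,S,V=[hsv[...,i] for i in range(3)]
k=sub.copy();k[:,:418]=0;k[:188]=0;k[205:]=0
blob("knob",k&(V<70)&(Z>.04),.082)
g=sub.copy();g[:,320:]=0
blob("grip",g&(V<80)&(Z>.2),.30)
red=sub&((H<6)|(H>174))&(S>170)
a=red.copy();a[:,:380]=0
blob("cam",a,.08)
a=red.copy();a[:,345:]=0
blob("jar",a,.106)
a=sub.copy();a[:215]=0;a[:,:352]=0;a[:,380:]=0
blob("garlic",a&(Z>.02),.03)
a=np.zeros_like(sub);a[165:205,240:285]=1
blob("tin",a&(Z>.06),.072)
a=sub.copy();a[:,:375]=0;a[:180]=0;a[205:,]=0;a[:,405:]=0
blob("cork",a&(Z>.108),.12)
big=cv2.resize(im[140:250,280:450],None,fx=4.5,fy=4.5,interpolation=cv2.INTER_CUBIC);cv2.imwrite("pics/tc.png",big[...,::-1])
E
```

```text
base 2607 ((497.1125183105469, -194.24359130859375), (297.8394775390625, 173.07672119140625), 83.51943969726562)
knob 26 426.5769230769231 196.15384615384616 [ 0.47818899 -0.29360175  0.082     ] z med 0.0805687836311317 0.08614465723190493
grip 384 306.1744791666667 185.54947916666666 [0.48861942 0.0487902  0.3       ] z med 0.29845855510631414 0.3021800930655782
cam 93 399.63440860215053 212.8279569892473 [ 0.43011795 -0.21357407  0.08      ] z med 0.07022250251620671 0.09437787727118171
jar 117 331.9230769230769 227.1965811965812 [ 0.38948833 -0.01335335  0.106     ] z med 0.10492654418975418 0.1088009525576918
garlic 226 366.87610619469024 227.93805309734512 [ 0.38806468 -0.11997271  0.03      ] z med 0.039069248392431206 0.04685466790894324
tin 295 261.8745762711864 183.05762711864406 [0.52604289 0.19609893 0.072     ] z med 0.06880256843680692 0.07325747654617878
cork 266 388.0827067669173 190.73684210526315 [ 0.49187509 -0.17635355  0.12      ] z med 0.12023978235059216 0.21532933747923017
```

View pics/tc.png

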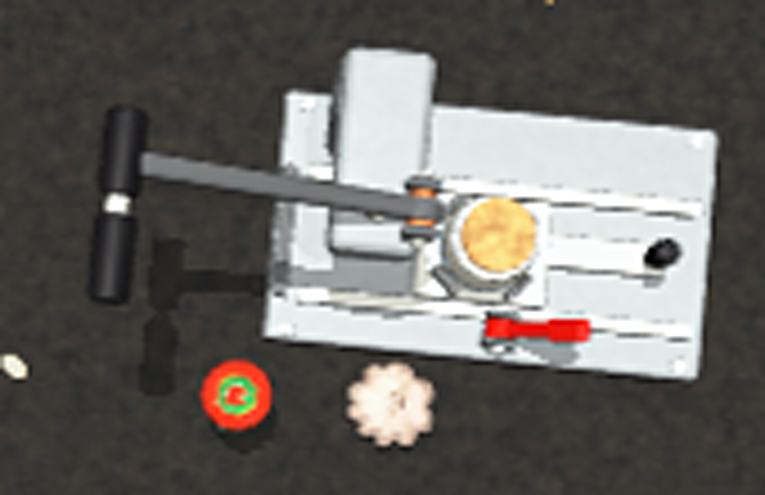

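The crop shows the long side of the base falling to the right (yaw about -0.11), the knob top at (662,250), the red lever at (490-590,330), and the grip bar from (125,105) to (110,300). The press origin from the grip is about (0.4965,-0.1026). The knob then comes out at press x=3.4 mm, against the 4 mm given. Next I work out the cam angle and the moves.

```bash
cat >> h.py <<'E'
O=np.array([.4965,-.1026,0]);psi=-.113
RP=np.array([[np.cos(psi),-np.sin(psi),0],[np.sin(psi),np.cos(psi),0],[0,0,1]])
def w(p):return O+RP@(np.array(p)/1000)
def pr(p):return RP.T@(np.asarray(p)-O)*1000
def tgt(*ps):
    s=get_state();R=cv2.Rodrigues(np.array(s["tool_rot"]))[0]
    print("t",round(s["time"],2),"tcp press",pr(s["position"]).round(1),"F",np.round(s["ft_force"],1),"grip",round(s["grip_width"],2))
    print("axes in press\n",(RP.T@R).round(3))
    for p in ps:print(p,"shift mm",(R.T@(w(p)-s["position"])*1000).round(1))
E
python3 - <<'E'
from h import *
tgt([4,-240,160],[4,-240,60])
D=np.load("top0.npz");im,d=D["im"],D["d"];P=pts("top",d);hsv=cv2.cvtColor(im,cv2.COLOR_RGB2HSV)
m=((hsv[...,0]<6)|(hsv[...,0]>174))&(hsv[...,1]>170);m[:200]=0;m[225:]=0;m[:,:380]=0;m[:,430:]=0
v,u=np.nonzero(m);q=(P[m]-O)@RP*1000;o=np.argsort(u);print(np.c_[u,v,q.round()][o][::6])
E
```

```text
t 0.1 tcp press [-279.9 -563.3  221.6] F [ 0.1 -0.1  0.2] grip 1.0
axes in press
 [[-0.001  0.346 -0.938]
 [ 0.002 -0.938 -0.346]
 [-1.    -0.002  0.   ]]
[4, -240, 160] shift mm [  61.8 -204.8 -378.4]
[4, -240, 60] shift mm [ 161.8 -204.7 -378.4]
[[ 388.  211.  -48.  -88.   40.]
 [ 389.  212.  -51.  -91.   40.]
 [ 391.  212.  -51.  -96.   47.]
 [ 392.  211.  -47.  -99.   43.]
 [ 394.  211.  -47. -105.   45.]
 [ 395.  214.  -56. -108.   54.]
 [ 397.  213.  -53. -113.   61.]
 [ 399.  214.  -56. -118.   67.]
 [ 401.  214.  -56. -123.   72.]
 [ 403.  214.  -56. -128.   80.]
 [ 404.  211.  -47. -129.   84.]
 [ 405.  214.  -56. -132.   88.]
 [ 406.  213.  -53. -135.   89.]
 [ 407.  215.  -58. -138.   90.]
 [ 409.  211.  -47. -142.   98.]
 [ 410.  211.  -46. -145.   94.]]
```

{"op": "jog_arm", "data": {"claw": [0,0,0,0,0], "xyz": [[0,-21,-40],[0,-43,-79],[0,-64,-119],[0,-86,-158],[0,-107,-198]], "roll": [-8,-16,-24,-32,-40], "force": 20}}

```text
time: 0.6
position: [0.3224, -0.478, 0.2214]
tool_rot: [1.654, 0.847, -1.654]
ft_force: [0.6, 0.3, 0.6]
grip_width: 0.63
```

```bash
python3 -c "
from h import *
tgt([4,-240,160])"
```

```text
t 0.6 tcp press [-130.6 -392.7  221.4] F [0.6 0.3 0.6] grip 0.63
axes in press
 [[-0.001  0.871 -0.491]
 [ 0.002 -0.491 -0.871]
 [-1.    -0.002 -0.001]]
[4, -240, 160] shift mm [  61.5   42.4 -199. ]
```

{"op": "jog_arm", "data": {"claw": [0,0,0,0,0], "xyz": [[12,8,-40],[24,17,-80],[37,25,-120],[49,34,-160],[62,42,-199]], "roll": [-7,-14,-21,-29,-29]}}

```text
time: 1.1
position: [0.474, -0.3399, 0.1588]
tool_rot: [1.296, 1.154, -1.295]
ft_force: [-0.1, -0.3, -0.8]
grip_width: 0.167
```

```bash
python3 -c "
from h import *
tgt([4,-240,60],[4,-212,60],[4,-135,60])"
```

```text
t 1.1 tcp press [   4.4 -238.4  158.8] F [-0.1 -0.3 -0.8] grip 0.17
axes in press
 [[-0.001  1.    -0.004]
 [ 0.002 -0.004 -1.   ]
 [-1.    -0.001 -0.002]]
[4, -240, 60] shift mm [98.8 -0.2  1.8]
[4, -212, 60] shift mm [ 98.9  -0.4 -26.2]
[4, -135, 60] shift mm [  99.    -0.7 -103.2]
```

{"op": "jog_arm", "data": {"claw": [0,0,0,0], "xyz": [[35,0,2],[70,0,2],[99,0,2],[99,0,2]], "roll": [0,0,0,0]}}

```text
time: 1.5
position: [0.4702, -0.3394, 0.0551]
tool_rot: [1.296, 1.164, -1.298]
ft_force: [-0.8, 0.6, -0.1]
grip_width: 0.005
```

```bash
python3 - <<'E'
from h import *
a,_=get_image("top");b,_=get_image("scene")
c=lambda i,y0,y1,x0,x1:cv2.resize(i[y0:y1,x0:x1],(400,400),interpolation=cv2.INTER_CUBIC)
cv2.imwrite("pics/p1.png",np.hstack([c(a,130,250,350,470),c(b,130,250,290,410)])[...,::-1])
tgt()
E
```

```text
t 1.6 tcp press [   4.1 -240.    59.9] F [ 0.3 -0.7  0.6] grip 0.0
axes in press
 [[-0.002  1.    -0.004]
 [ 0.003 -0.004 -1.   ]
 [-1.    -0.002 -0.003]]
```

View pics/p1.png

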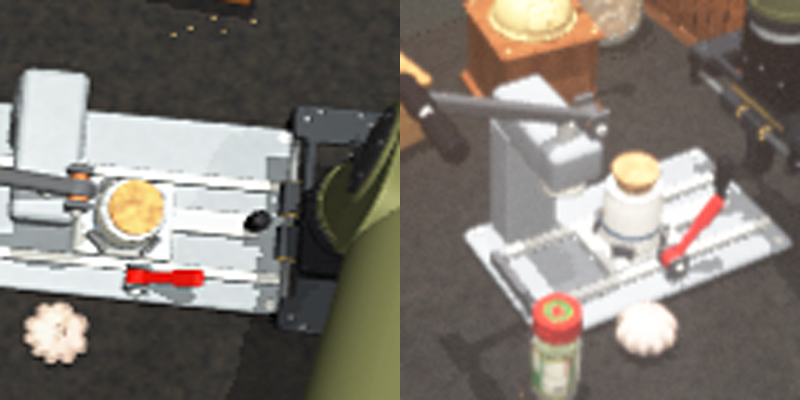

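The fingers are just behind the knob (left panel (258,220)), with the wide body across the slide and clear of everything. I push next.

{"op": "jog_arm", "data": {"claw": [0,0,0,0,0], "xyz": [[0,0,-19],[0,0,-38],[0,0,-57],[0,0,-76],[0,0,-95]], "roll": [0,0,0,0,0]}}

```text
time: 2.1
position: [0.4848, -0.2509, 0.0622]
tool_rot: [1.293, 1.145, -1.298]
ft_force: [0.6, -10.2, -2.8]
grip_width: 0.007
```

{"op": "jog_arm", "data": {"claw": [0,0,0,0], "xyz": [[0,0,-4],[0,0,-7],[0,0,-7],[0,0,-7]], "roll": [0,0,0,0]}}

```text
time: 2.5
position: [0.4858, -0.2438, 0.0625]
tool_rot: [1.293, 1.145, -1.298]
ft_force: [-0.1, -0.5, -0.5]
grip_width: 0.003
```

```bash
python3 -c "
from h import *
tgt()
F=get_state()['ft_force'];print(RP.T@F)"
```

```text
t 2.5 tcp press [   5.3 -141.5   62.5] F [-0.1 -0.5 -0.5] grip 0.0
axes in press
 [[ 0.002  1.    -0.006]
 [-0.005 -0.006 -1.   ]
 [-1.     0.002  0.005]]
[-0.00335539 -0.51054944 -0.48381503]
```

{"op": "jog_arm", "data": {"claw": [0,0,0,0], "xyz": [[3,0,-4],[3,0,-7],[3,0,-9],[3,0,-9]], "roll": [0,0,0,0]}}

```text
time: 2.9
position: [0.4876, -0.2355, 0.0599]
tool_rot: [1.293, 1.143, -1.297]
ft_force: [1.3, -3.8, 2.2]
grip_width: 0.005
```

{"op": "jog_arm", "data": {"claw": [0,0,0], "xyz": [[0,0,-3],[0,0,-3],[0,0,-3]], "roll": [0,0,0]}}

```text
time: 3.2
position: [0.4877, -0.2354, 0.06]
tool_rot: [1.292, 1.139, -1.299]
ft_force: [0.6, -8.4, 0.1]
grip_width: 0.006
```

```bash
python3 -c "
from h import *
tgt()
F=get_state()['ft_force'];print(RP.T@F)
a,_=get_image('top');b,_=get_image('scene')
c=lambda i,y0,y1,x0,x1:cv2.resize(i[y0:y1,x0:x1],(400,400),interpolation=cv2.INTER_CUBIC)
cv2.imwrite('pics/p2.png',np.hstack([c(a,130,250,350,470),c(b,130,250,290,410)])[...,::-1])
"
```

```text
t 3.2 tcp press [   6.2 -132.9   60. ] F [ 0.6 -8.4  0.1] grip 0.01
axes in press
 [[ 0.004  1.    -0.008]
 [-0.01  -0.008 -1.   ]
 [-1.     0.005  0.009]]
[ 1.57381772 -8.29187381  0.10715616]
```

View pics/p2.png

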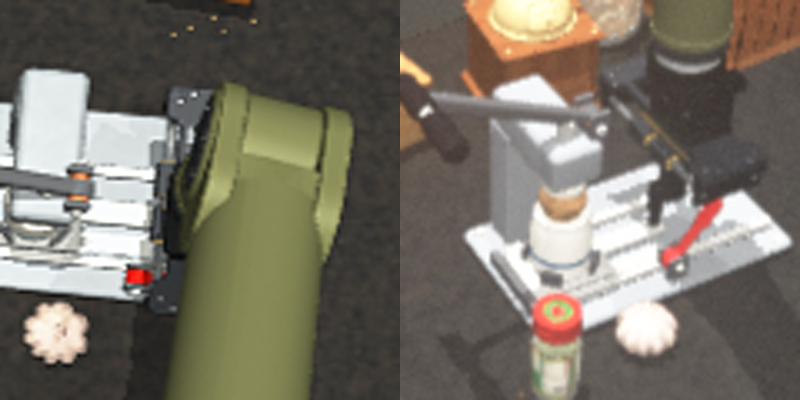

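The cradle is home: the TCP stopped at y'=-132.9 with 8 N, and in the right panel the crock at (562,230) is under the head. Now back off, lift, and move to the cam paddle.

{"op": "jog_arm", "data": {"claw": [0,0,0,0,0], "xyz": [[0,0,10],[0,0,19],[-40,0,19],[-80,0,19],[-80,-40,19]], "roll": [0,0,0,0,0]}}

```text
time: 3.8
position: [0.4522, -0.2489, 0.1455]
tool_rot: [1.294, 1.131, -1.289]
ft_force: [0.3, -0.3, -0.8]
grip_width: 0.005
```

```bash
python3 -c "
from h import *
tgt([-53,-152,140],[-53,-152,110],[-53,-152,38])
a,d=get_image('scene');np.savez('s3.npz',im=a,d=d)
"
```

```text
t 3.8 tcp press [ -27.5 -150.4  145.5] F [ 0.3 -0.3 -0.8] grip 0.0
axes in press
 [[ 0.016  1.    -0.005]
 [-0.01  -0.004 -1.   ]
 [-1.     0.016  0.01 ]]
[-53, -152, 140] shift mm [  5.1 -25.6   1.6]
[-53, -152, 110] shift mm [ 35.1 -26.1   1.3]
[-53, -152, 38] shift mm [107.1 -27.2   0.6]
```

{"op": "jog_arm", "data": {"claw": [0,0,0,0,0], "xyz": [[5,-26,2],[20,-26,2],[35,-26,1],[50,-26,1],[65,-27,1]], "roll": [0,0,0,0,0]}}

```text
time: 4.35
position: [0.4115, -0.2455, 0.0744]
tool_rot: [1.29, 1.147, -1.305]
ft_force: [-2.9, 0.1, 3.5]
grip_width: 0.01
```

```bash
python3 -c "
from h import *
tgt([-53,-153,50],[-53,-153,38])
a,_=get_image('top');b,_=get_image('scene')
c=lambda i,y0,y1,x0,x1:cv2.resize(i[y0:y1,x0:x1],(400,400),interpolation=cv2.INTER_CUBIC)
cv2.imwrite('pics/p3.png',np.hstack([c(a,130,250,350,470),c(b,130,250,290,410)])[...,::-1])
"
```

```text
t 4.35 tcp press [ -68.3 -151.6   74.4] F [-2.9  0.1  3.5] grip 0.01
axes in press
 [[-0.004  1.    -0.008]
 [-0.008 -0.008 -1.   ]
 [-1.    -0.004  0.008]]
[-53, -153, 50] shift mm [24.4 15.4  1.1]
[-53, -153, 38] shift mm [36.4 15.4  1. ]
```

View pics/p3.png

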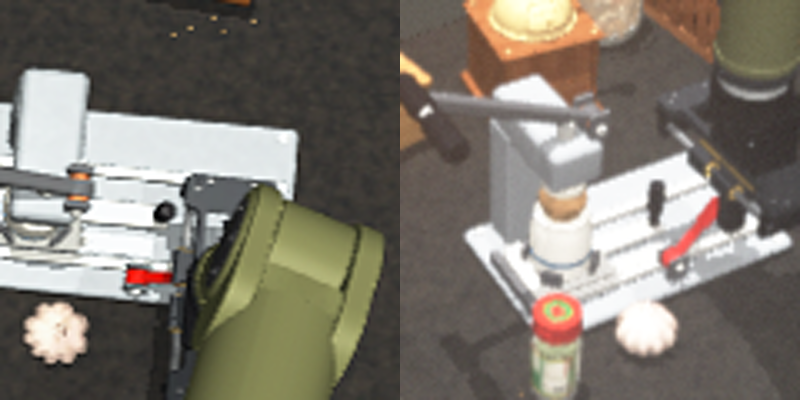

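The fingers went in off-centre (x'=-68, because the previous move was still settling) and touch the lever's edge. I lift, recentre and descend again.

{"op": "jog_arm", "data": {"claw": [0,0,0,0,0], "xyz": [[-25,0,1],[-40,0,1],[-40,16,1],[-40,16,1],[-40,16,1]], "roll": [0,0,0,0,0]}}

```text
time: 4.95
position: [0.4265, -0.2468, 0.113]
tool_rot: [1.291, 1.152, -1.305]
ft_force: [-0.8, 0.2, -0.6]
grip_width: 0.004
```

```bash
python3 -c "
from h import *
tgt([-54,-152,60],[-54,-152,38])
"
```

```text
t 4.95 tcp press [ -53.3 -151.2  113. ] F [-0.8  0.2 -0.6] grip 0.0
axes in press
 [[-0.007  1.    -0.008]
 [-0.005 -0.008 -1.   ]
 [-1.    -0.007  0.005]]
[-54, -152, 60] shift mm [53.  -0.3  0.5]
[-54, -152, 38] shift mm [75.  -0.2  0.4]
```

{"op": "jog_arm", "data": {"claw": [0,0,0,0,0], "xyz": [[12,0,1],[24,0,1],[36,0,1],[48,0,1],[56,0,1]], "roll": [0,0,0,0,0]}}

```text
time: 5.45
position: [0.425, -0.2479, 0.0555]
tool_rot: [1.291, 1.153, -1.306]
ft_force: [0.2, -1.4, 2.3]
grip_width: 0.007
```

```bash
python3 -c "
from h import *
tgt([-54,-152,38])
a,_=get_image('top');b,_=get_image('scene')
c=lambda i,y0,y1,x0,x1:cv2.resize(i[y0:y1,x0:x1],(400,400),interpolation=cv2.INTER_CUBIC)
cv2.imwrite('pics/p4.png',np.hstack([c(a,130,250,350,470),c(b,130,250,290,410)])[...,::-1])
"
```

```text
t 5.45 tcp press [ -54.7 -152.4   55.5] F [ 0.2 -1.4  2.3] grip 0.01
axes in press
 [[-0.008  1.    -0.008]
 [-0.004 -0.008 -1.   ]
 [-1.    -0.008  0.004]]
[-54, -152, 38] shift mm [17.5  0.8 -0.5]
```

View pics/p4.png

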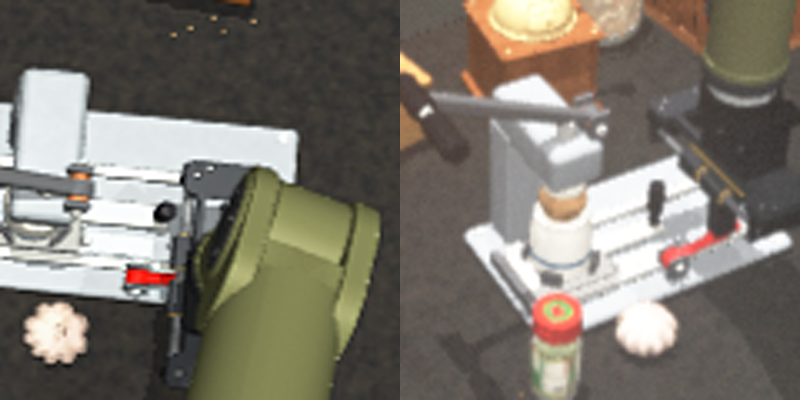

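The lever is most of the way down under the fingers (right panel, (700,245)), with a force of about 2.5 N. I continue to the stop.

{"op": "jog_arm", "data": {"claw": [0,0,0,0,0], "xyz": [[6,0,0],[12,0,0],[17,0,0],[19,0,0],[19,0,0]], "roll": [0,0,0,0,0]}}

```text
time: 6.05
position: [0.4246, -0.2473, 0.039]
tool_rot: [1.29, 1.156, -1.307]
ft_force: [-8.1, 2.8, 26.6]
grip_width: 0.003
```

{"op": "jog_arm", "data": {"claw": [0,0,0], "xyz": [[3,0,0],[4,0,0],[4,0,0]], "roll": [0,0,0]}}

```text
time: 6.35
position: [0.4247, -0.2473, 0.0387]
tool_rot: [1.288, 1.156, -1.309]
ft_force: [-10.6, 4.2, 33.6]
grip_width: 0.006
```

```bash
python3 -c "
from h import *
tgt()
"
```

```text
t 6.35 tcp press [ -55.  -151.9   38.7] F [-10.6   4.2  33.6] grip 0.01
axes in press
 [[-0.013  1.    -0.007]
 [-0.005 -0.007 -1.   ]
 [-1.    -0.013  0.005]]
```

Hard stop at z=38.7 (39.5 mm expected when level), so the cam is locked. Now lift and move over to the long lever's grip.

{"op": "jog_arm", "data": {"claw": [0,0,0,0,0], "xyz": [[-30,0,0],[-75,0,0],[-120,0,0],[-165,0,0],[-210,0,0]], "roll": [0,0,0,0,0]}}

```text
time: 6.85
position: [0.427, -0.2457, 0.2498]
tool_rot: [1.287, 1.158, -1.309]
ft_force: [-0.1, -1.0, -0.3]
grip_width: 0.004
```

{"op": "jog_arm", "data": {"claw": [0,0,0,0,0], "xyz": [[-45,0,0],[-90,0,0],[-102,0,0],[-102,0,0],[-102,0,0]], "roll": [0,0,0,0,0]}}

```text
time: 7.35
position: [0.4279, -0.245, 0.3499]
tool_rot: [1.287, 1.161, -1.31]
ft_force: [0.0, 0.5, -0.4]
grip_width: 0.007
```

```bash
python3 - <<'E'
from h import *
tgt([-45,151,340])
a,d=get_image('top');b,e=get_image('scene')
c=lambda i,y0,y1,x0,x1:cv2.resize(i[y0:y1,x0:x1],(400,400),interpolation=cv2.INTER_CUBIC)
cv2.imwrite('pics/p5.png',np.hstack([c(a,130,250,290,410),c(b,130,250,290,410)])[...,::-1])
hsv=cv2.cvtColor(a,cv2.COLOR_RGB2HSV);Z=pts("top",d)[...,2]
m=(hsv[...,2]<80)&(Z>.25)&(Z<.32);m[:,:295]=0;m[:,320:]=0;m[:155]=0;m[220:]=0
q=pts("top",d)[m];print(len(q),pr(q.mean(0)) if len(q) else 0)
E
```

```text
t 7.35 tcp press [ -52.1 -149.2  349.9] F [ 0.   0.5 -0.4] grip 0.01
axes in press
 [[-0.016  1.    -0.007]
 [-0.003 -0.007 -1.   ]
 [-1.    -0.016  0.003]]
[-45, 151, 340] shift mm [   8.9    5.3 -300.3]
372 [-23.6753491  149.83289966 297.5980519 ]
```

View pics/p5.png

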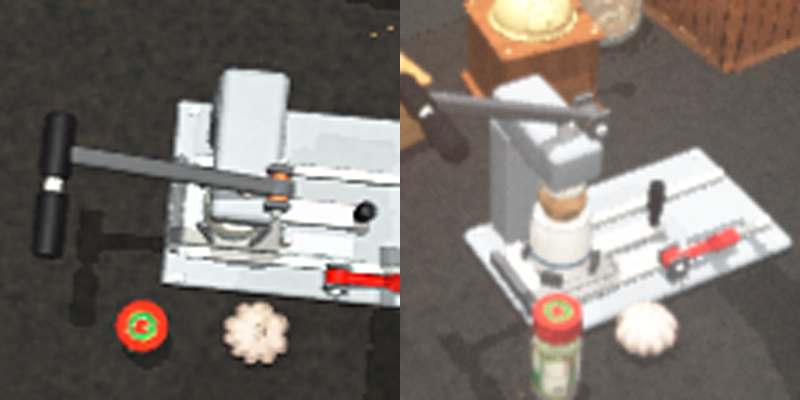

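Cradle home and cam level (right panel, (700,248)). The grip bar is at (52,185) in the left panel, measured at press (-24,150,298), as expected.

{"op": "jog_arm", "data": {"claw": [0,0,0,0,0], "xyz": [[0,1,-45],[0,2,-90],[0,3,-135],[0,4,-180],[0,5,-225]], "roll": [0,0,0,0,0]}}

```text
time: 7.95
position: [0.4586, -0.0204, 0.347]
tool_rot: [1.287, 1.164, -1.313]
ft_force: [0.9, 0.9, -0.5]
grip_width: 0.004
```

```bash
python3 -c "
from h import *
tgt([-45,151,330])
"
```

```text
t 7.95 tcp press [-47.   77.4 347. ] F [ 0.9  0.9 -0.5] grip 0.0
axes in press
 [[-0.02   1.    -0.007]
 [-0.002 -0.007 -1.   ]
 [-1.    -0.02   0.002]]
[-45, 151, 330] shift mm [ 16.8   1.8 -73.7]
```

{"op": "jog_arm", "data": {"claw": [0,0,0,0,0], "xyz": [[4,0,-40],[10,2,-74],[17,2,-74],[17,2,-74],[17,2,-74]], "roll": [0,0,0,0,0]}}

```text
time: 8.45
position: [0.4686, 0.0512, 0.3288]
tool_rot: [1.287, 1.164, -1.316]
ft_force: [0.5, -0.6, 0.9]
grip_width: 0.001
```

```bash
python3 -c "
from h import *
L=lambda q:[-45,round(-26+195*np.cos(.45-q),1),round(205+195*np.sin(.45-q)+12,1)]
tgt(*[L(q) for q in np.arange(0,1.05,.1)])
"
```

```text
t 8.45 tcp press [-45.1 149.7 328.8] F [ 0.5 -0.6  0.9] grip 0.0
axes in press
 [[-0.022  1.    -0.009]
 [-0.003 -0.009 -1.   ]
 [-1.    -0.022  0.003]]
[-45, np.float64(149.6), np.float64(301.8)] shift mm [27.   0.6 -0. ]
[-45, np.float64(157.2), np.float64(283.9)] shift mm [44.9  1.  -7.7]
[-45, np.float64(162.9), np.float64(265.2)] shift mm [ 63.6   1.3 -13.4]
[-45, np.float64(166.8), np.float64(246.1)] shift mm [ 82.6   1.7 -17.4]
[-45, np.float64(168.8), np.float64(226.7)] shift mm [102.    2.1 -19.4]
[-45, np.float64(168.8), np.float64(207.3)] shift mm [121.4   2.5 -19.5]
[-45, np.float64(166.8), np.float64(187.9)] shift mm [140.8   3.  -17.6]
[-45, np.float64(162.9), np.float64(168.8)] shift mm [159.9   3.4 -13.7]
[-45, np.float64(157.2), np.float64(150.1)] shift mm [178.6   3.9  -8.1]
[-45, np.float64(149.6), np.float64(132.2)] shift mm [196.6   4.4  -0.5]
[-45, np.float64(140.2), np.float64(115.1)] shift mm [213.7   4.8   8.8]
```

{"op": "jog_arm", "data": {"claw": [0,0,0,0,0], "xyz": [[15,0,0],[28,1,-1],[45,1,-8],[64,1,-13],[83,2,-17]], "roll": [0,0,0,0,0]}}

```text
time: 8.95
position: [0.4713, 0.0695, 0.2452]
tool_rot: [1.29, 1.165, -1.314]
ft_force: [-0.6, 2.5, 3.5]
grip_width: 0.005
```

```bash
cat > l.py <<'E'
from h import *
L=lambda q:[-45,float(round(-26+195*np.cos(.45-q),1)),float(round(205+195*np.sin(.45-q)+12,1))]
tgt(*[L(q) for q in np.arange(0,1.05,.1)])
a,d=get_image('top');b,e=get_image('scene')
c=lambda i,y0,y1,x0,x1:cv2.resize(i[y0:y1,x0:x1],(400,400),interpolation=cv2.INTER_CUBIC)
import sys
cv2.imwrite(sys.argv[1],np.hstack([c(a,130,250,270,390),c(b,130,250,270,390)])[...,::-1])
E
python3 l.py pics/p6.png
```

```text
t 8.95 tcp press [-44.4 168.1 245.2] F [-0.6  2.5  3.5] grip 0.0
axes in press
 [[-0.02   1.    -0.009]
 [ 0.    -0.009 -1.   ]
 [-1.    -0.02   0.   ]]
[-45, 149.6, 301.8] shift mm [-56.6  -1.6  18.5]
[-45, 157.2, 283.9] shift mm [-38.7  -1.3  10.9]
[-45, 162.9, 265.2] shift mm [-20.   -0.9   5.2]
[-45, 166.8, 246.1] shift mm [-0.9 -0.6  1.3]
[-45, 168.8, 226.7] shift mm [18.5 -0.2 -0.7]
[-45, 168.8, 207.3] shift mm [37.9  0.2 -0.7]
[-45, 166.8, 187.9] shift mm [57.3  0.6  1.3]
[-45, 162.9, 168.8] shift mm [76.4  1.   5.2]
[-45, 157.2, 150.1] shift mm [95.1  1.5 10.9]
[-45, 149.6, 132.2] shift mm [113.    1.9  18.5]
[-45, 140.2, 115.1] shift mm [130.1   2.3  27.9]
```

View pics/p6.png

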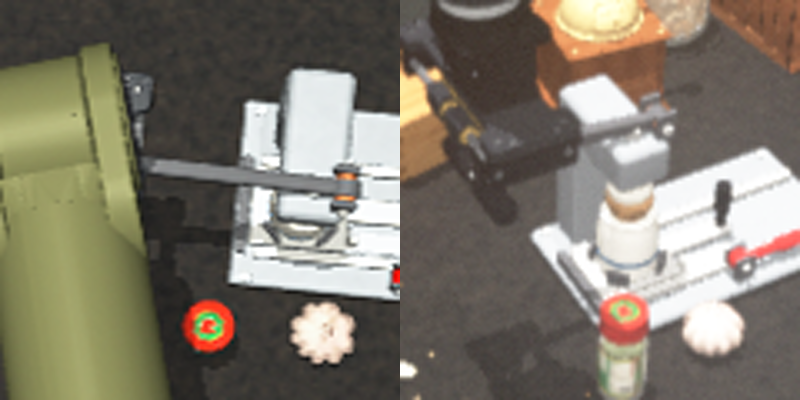

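The lever is at about q=0.3, now near level in the right panel, with a contact force of 3.5 N. I follow the arc.

{"op": "jog_arm", "data": {"claw": [0,0,0,0,0], "xyz": [[19,0,-1],[38,0,-1],[57,1,1],[76,1,5],[93,1,10]], "roll": [0,0,0,0,0]}}

```text
time: 9.55
position: [0.469, 0.0603, 0.1514]
tool_rot: [1.29, 1.167, -1.312]
ft_force: [1.3, 4.2, 6.6]
grip_width: 0.008
```

```bash
python3 -c "
from h import *
L=lambda q:[-45,float(round(-26+195*np.cos(.45-q),1)),float(round(205+195*np.sin(.45-q)+12,1))]
tgt(*[L(q) for q in np.arange(.7,1.05,.1)])"
```

```text
t 9.55 tcp press [-45.7 158.8 151.4] F [1.3 4.2 6.6] grip 0.01
axes in press
 [[-0.021  1.    -0.008]
 [ 0.002 -0.008 -1.   ]
 [-1.    -0.021 -0.002]]
[-45, 162.9, 168.8] shift mm [-17.4   0.3  -4.2]
[-45, 157.2, 150.1] shift mm [1.3 0.7 1.5]
[-45, 149.6, 132.2] shift mm [19.2  1.1  9.2]
[-45, 140.2, 115.1] shift mm [36.3  1.6 18.6]
```

{"op": "jog_arm", "data": {"claw": [0,0,0,0,0], "xyz": [[10,1,5],[19,1,9],[29,1,14],[37,1,19],[40,1,19]], "roll": [0,0,0,0,0]}}

```text
time: 10.05
position: [0.4679, 0.0423, 0.1137]
tool_rot: [1.292, 1.167, -1.312]
ft_force: [-8.3, 3.2, 31.6]
grip_width: 0.001
```

{"op": "jog_arm", "data": {"claw": [0,0,0], "xyz": [[4,0,0],[4,0,0],[4,0,0]], "roll": [0,0,0]}}

```text
time: 10.35
position: [0.468, 0.0423, 0.1137]
tool_rot: [1.291, 1.167, -1.314]
ft_force: [-11.5, 2.2, 32.7]
grip_width: 0.002
```

```bash
python3 l.py pics/p7.png
```

```text
t 10.35 tcp press [-44.6 140.8 113.7] F [-11.5   2.2  32.7] grip 0.0
axes in press
 [[-0.022  1.    -0.01 ]
 [ 0.002 -0.01  -1.   ]
 [-1.    -0.022 -0.002]]
[-45, 149.6, 301.8] shift mm [-188.1   -4.5   -9.1]
[-45, 157.2, 283.9] shift mm [-170.1   -4.2  -16.6]
[-45, 162.9, 265.2] shift mm [-151.4   -3.8  -22.3]
[-45, 166.8, 246.1] shift mm [-132.3   -3.5  -26.2]
[-45, 168.8, 226.7] shift mm [-112.9   -3.1  -28.2]
[-45, 168.8, 207.3] shift mm [-93.5  -2.6 -28.1]
[-45, 166.8, 187.9] shift mm [-74.2  -2.2 -26.1]
[-45, 162.9, 168.8] shift mm [-55.1  -1.8 -22.2]
[-45, 157.2, 150.1] shift mm [-36.4  -1.3 -16.4]
[-45, 149.6, 132.2] shift mm [-18.5  -0.8  -8.8]
[-45, 140.2, 115.1] shift mm [-1.4 -0.4  0.6]
```

View pics/p7.png

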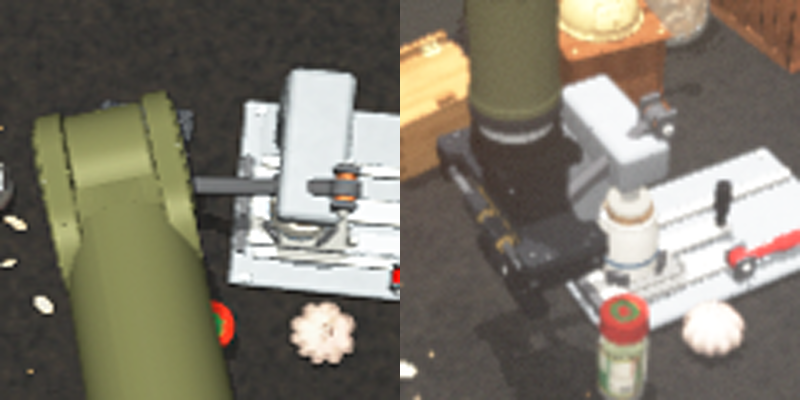

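The lever is at its stop (z 113.7, 33 N), and the ram is down on the cork (right panel, (630,205)). I return along the arc.

{"op": "jog_arm", "data": {"claw": [0,0,0,0,0], "xyz": [[-18,-1,-9],[-36,-1,-16],[-55,-2,-22],[-74,-2,-26],[-93,-3,-28]], "roll": [0,0,0,0,0]}}

```text
time: 10.95
position: [0.4707, 0.0675, 0.2082]
tool_rot: [1.29, 1.162, -1.317]
ft_force: [1.0, -3.5, 3.2]
grip_width: 0.004
```

```bash
python3 l.py pics/x.png
```

```text
t 10.95 tcp press [-44.8 166.1 208.2] F [ 1.  -3.5  3.2] grip 0.0
axes in press
 [[-0.021  1.    -0.012]
 [-0.002 -0.012 -1.   ]
 [-1.    -0.021  0.002]]
[-45, 149.6, 301.8] shift mm [-93.6  -2.   16.7]
[-45, 157.2, 283.9] shift mm [-75.7  -1.7   9. ]
[-45, 162.9, 265.2] shift mm [-57.   -1.4   3.3]
[-45, 166.8, 246.1] shift mm [-37.9  -1.   -0.6]
[-45, 168.8, 226.7] shift mm [-18.5  -0.6  -2.7]
[-45, 168.8, 207.3] shift mm [ 0.9 -0.2 -2.7]
[-45, 166.8, 187.9] shift mm [20.3  0.2 -0.7]
[-45, 162.9, 168.8] shift mm [39.4  0.6  3.1]
[-45, 157.2, 150.1] shift mm [58.1  1.1  8.8]
[-45, 149.6, 132.2] shift mm [76.   1.5 16.4]
[-45, 140.2, 115.1] shift mm [93.1  2.  25.7]
```

{"op": "jog_arm", "data": {"claw": [0,0,0,0,0], "xyz": [[-19,-1,-2],[-38,-1,-1],[-57,-1,3],[-76,-2,9],[-92,-2,16]], "roll": [0,0,0,0,0]}}

```text
time: 11.55
position: [0.4695, 0.0507, 0.3031]
tool_rot: [1.292, 1.158, -1.315]
ft_force: [1.4, -0.8, 0.1]
grip_width: 0.001
```

{"op": "jog_arm", "data": {"claw": [0,0,0,0,0], "xyz": [[-8,0,0],[-20,0,0],[-60,0,0],[-70,0,0],[-70,0,0]], "roll": [0,0,0,0,0]}}

```text
time: 12.05
position: [0.4714, 0.0511, 0.3743]
tool_rot: [1.293, 1.157, -1.313]
ft_force: [0.0, -0.2, 0.1]
grip_width: 0.01
```

{"op": "jog_arm", "data": {"claw": [0,0,0,0,0], "xyz": [[0,0,-40],[0,0,-80],[0,0,-120],[0,0,-120],[0,0,-120]], "roll": [0,0,0,0,0]}}

```text
time: 12.55
position: [0.4856, 0.1709, 0.3725]
tool_rot: [1.289, 1.16, -1.313]
ft_force: [0.2, 0.2, -0.5]
grip_width: 0.006
```

```bash
python3 - <<'E'
from h import *
tgt()
a,d=get_image('top');b,e=get_image('scene')
c=lambda i,y0,y1,x0,x1:cv2.resize(i[y0:y1,x0:x1],(400,400),interpolation=cv2.INTER_CUBIC)
cv2.imwrite('pics/p8.png',np.hstack([c(a,120,260,280,420),c(b,130,250,290,410)])[...,::-1])
P=pts("top",d);Z=P[...,2];hsv=cv2.cvtColor(a,cv2.COLOR_RGB2HSV)
m=(hsv[...,2]<80)&(Z>.2)&(Z<.32);m[:,:295]=0;m[:,320:]=0;m[:155]=0;m[220:]=0
if m.sum():print("grip",m.sum(),pr(P[m].mean(0)))
m=((hsv[...,0]<6)|(hsv[...,0]>174))&(hsv[...,1]>170);m[:200]=0;m[225:]=0;m[:,:380]=0;m[:,430:]=0
q=(P[m]-O)@RP*1000;print("cam y,z",q[:,1].min(),np.median(q[:,2]),q[:,2].max())
m=(hsv[...,2]<70)&(Z>.06)&(Z<.1);m[:185]=0;m[210:]=0;m[:,390:]=m[:,390:];m[:,:385]=0;m[:,440:]=0
v,u=np.nonzero(m);print("knob",pr(ray("top",u.mean(),v.mean(),.082)))
print("tin?",a[183,262])
E
```

```text
t 12.55 tcp press [-41.7 270.6 372.5] F [ 0.2  0.2 -0.5] grip 0.01
axes in press
 [[-0.017  1.    -0.01 ]
 [-0.003 -0.01  -1.   ]
 [-1.    -0.017  0.003]]
grip 360 [-22.81497757 149.74402545 297.45788802]
cam y,z -173.52589502777286 38.12392289892958 48.01085741217292
knob [   3.27610558 -109.32665204   82.        ]
tin? [195 202 203]
```

View pics/p8.png

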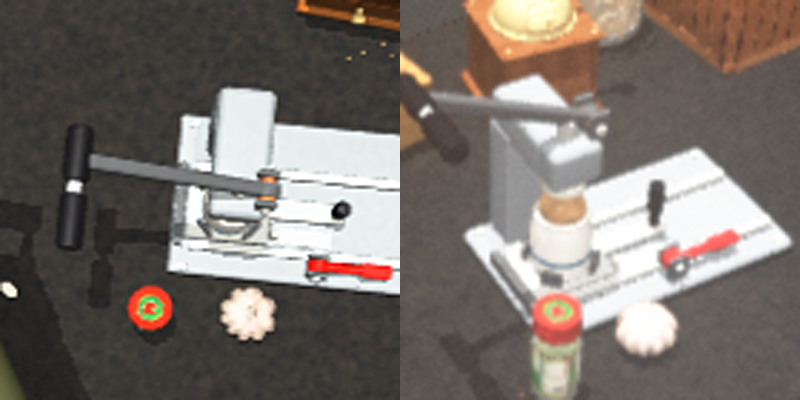

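The long lever is back up, the cam is level, and the bystanders stand as before. Last check is the cork height, against the earlier picture (s3, before pressing).

```bash
python3 - <<'E'
from h import *
D=np.load("s3.npz");b,e=get_image("scene")
for im,d in((D["im"],D["d"]),(b,e)):
    h=cv2.cvtColor(im,cv2.COLOR_RGB2HSV);P=(pts("scene",d)-O)@RP*1000
    m=(h[...,0]>5)&(h[...,0]<25)&(h[...,1]>80)&(abs(P[...,0])<35)&(abs(P[...,1])<35)&(P[...,2]>90)&(P[...,2]<135)
    print(m.sum(),np.percentile(P[m],[2,50,98],axis=0).round(1).tolist())
    T=(P[...,2]>50)&(abs(P[...,0]+4)<45)&(abs(P[...,1]-300)<45)&(P[...,2]<90);print("tin",P[T].mean(0).round(1))
E
```

```text
67 [[-23.2, -12.9, 106.8], [-12.9, 8.7, 118.7], [11.0, 20.3, 122.2]]
tin [-10.  300.3  65.6]
86 [[-21.8, -20.1, 103.1], [-4.4, 4.1, 107.2], [17.4, 19.8, 110.4]]
tin [-10.  300.7  65.7]
```

Cork top went from about 121 mm to about 109 mm, which is seated, and the tin has not moved. Handing in.

```bash
python3 -c "
from bench import *
print(order.close_job())"
```

```text
the job is handed in; nothing more can be done
None
```

The crock is sealed and the job is handed in, after about 12.6 s of robot time. I pushed the cradle home by its knob, pressed the cam lever down to its stop, swung the long lever to its stop, and followed it back up before moving clear.

**Last checks**
- **Cork:** its top dropped from about 121 mm to about 109 mm, which is seated.
- **Cam:** it looked level in the last pictures. It had stopped hard at 38.7 mm, against the 39.5 mm expected when locked.
- **Long lever:** it is fully up, with the grip measured where it started.
- **Bystanders:** the tin measured unmoved. The jar and garlic stood as before in the pictures.
- **Robot:** it touches nothing, and the highest wrist force I read was about 35 N.

**Disagreements**
- **Knob position:** the last camera reading put the knob at y=-109 mm, where -115 mm is expected with the cradle home. I think this is mask and pixel bias, because the cradle stopped firmly under 8 N and the cam then went all the way down.
- **Cam approach:** the first descent was about 15 mm off-centre and touched the cam lever's edge with about 4.5 N. I lifted, recentred and repeated it.

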